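# Tap the dye pots shut, light to dark

### The arm

A 6-joint arm with a two-finger parallel gripper is mounted at the origin on the work surface. World frame = base frame: x ahead of the robot, y to its left, z up, the work surface at z = 0. Lengths are in m, angles in rad, forces in N, time in s.
With the tool pointing down it reaches from about 0.275 to 0.825 m from the base axis. Payload 4.9 kg.
Tool frame: the origin (TCP) lies on the centre line of the jaws, within the pads' length; the fingertips stand 19 mm ahead of it and the grasp point (between the pads) is the TCP (r.nose_length is the distance from the TCP to the fingertips, in m); z points along the fingers, y is the direction in which the jaws open and shut (so a half turn about z gives the same grasp; the last joint's range is limited). The gripper opens to 85 mm and grips with 20 to 120 N. Pads are 22 mm wide; open, the fingers measure 114 mm over their backs; the gripper's body (76 mm by 85 mm) begins 54 mm behind the grasp point. The pads swing forward as they close: fully open they stand 13 mm farther back than shut.
Start: joints at [1.149, 0.326, -0.193, 1.052, 0, 1.437], TCP at [0.156, 0.527, 0.25] pointing down, gripper open.
Joint ranges: [-2.65, 2.65], [-0.97, 1.79], [-1.3, 1.35], [-1.93, 2.1], [-1.47, 1.37], [-3.14, 3.14]. Speed limits (rad/s): [2.57, 2.57, 3.14, 3.14, 3.14, 3.14].

### API

Orientations are given as a unit quaternion [w, x, y, z].
In Python, from plant import r gives the robot as it stands. The module is installed in compiled form; this text tells all that it offers.
- The arm moves only by the tool apply_moves, never from a script. Its argument "targets" is a list of rows, each an object of numbers: "tx", "ty", "tz": the shift along the world's x, y, z in units of 25 mm (1.0 is 25 mm); "rx", "ry", "rz": the turn, a rotation vector about the world's x, y, z in degrees. In form: [{"tx": .., "ty": .., "tz": .., "rx": .., "ry": .., "rz": ..}, ...]. A call has 1 to 5 rows; each row is the pose to reach, as a shift and turn from the pose commanded when the call began; what a row does not reach only later rows make up. A row lasts 1/12 s, in which the tool goes at most 41.7 mm and 7.16 degrees, less where a joint would pass 70% of its speed; a pose out of reach is approached as far as the arm can. A call with a gripper value outside its range is refused whole. "gripper" is the opening, from 0 (shut) to 1 (fully open), set as the call begins (left out, the last holds). The fingers move at their own pace and stop on an object; the grip force is fixed at half the most. Time passes only in rows, so rows that repeat a pose let the fingers close. It gives the time, the measured TCP pose, the force and the opening at its end, in the units of the state.
- r.observe(): the state, without advancing time (a new reading comes with each control period).
- r.read_camera(name): name is "side" or "top" or "wrist"; returns the picture (400x640x3 uint8, blue, green, red); there is no depth.
- r.camera_params(name): a dict with "K" (3x3 intrinsics, pixels), "pose" (4x4, takes a point from camera to world coordinates); the wrist camera has in their place "hand_eye" (4x4, takes a point from camera to tool coordinates, whose origin is the TCP and whose axes are the flange's). Camera axes: x right, y up, looking along -z (the intrinsics and any distortion apply to the point x, -y, -z); pixel columns grow to the right and rows downward; lengths in m; the calibration is good to about 2 mm. A picture is of the moment at which its call begins: read the wrist's pose just before it. camera_params takes no time and is no camera call.
- r.job_done(): hands the job in, once; it reports no verdict.
Trained networks look in the newest picture that a camera, given by its name, has taken for a name from the list of things; names that differ only in an ending like _2 or _b are one class to them, and where a whole thing is asked for, a point or a joint stands for the part that bears it (a point fixed in the world has none). Each returns a list of dicts, best first, with "confidence" (0 to 1); they miss things now and then, are a little off and sometimes report something else, mostly with a low value. They report only what shows in the picture. A call takes as long as a camera call. They do not tell look-alikes from the thing itself.
- r.boxes_of(query, camera): "at" ([x, y, z] in m, in world coordinates, good to about 4 mm: the middle of the surface that is visible of it).
- r.pinpoint(query, camera): "at" ([x, y, z] in m, in world coordinates, good to about 4 mm: a listed point, or the origin of a listed thing).
The state is a dict: "time_s": time; "joints": joint angles; "dq": joint speeds; "joint_efforts": joint torques, N m; "tool_pos": TCP position; "tool_rot": TCP orientation; "force": force on the tool from outside, world axes, zero at the start; "torque": the same for the moment, N m; "grip_width": finger opening in m.
Only numpy, scipy, OpenCV 4.12 (cv2) and the standard library are available. Lean on these libraries where they do the work, as an engineer would, in place of code of your own. Each camera call takes 0.05 s, during which the arm holds its last target. There are 200 camera calls.

### The job

The painters are done with three of the dye pots in the black tray: with a light fingertip tap their flip-top lids fully shut, the yellow one first, then the red, then the blue, from light to dark so that no dark dye is carried onto a lighter pot. The green pot is still in use, so leave it open. Just press the lids down gently where the pots stand: do not pick up, tip or shove any pot or the tray, and leave the bottle, tumbler, brush and pin box where they are.

Things in the scene. Friction and masses are not known exactly. Their poses are not given: they have to be found in the camera images.
- tray: black dye tray, 150 x 310 x 34 mm, loose, 1 kg, with a cardboard grid: two rows of four compartments. Origin: centre of its underside, on the table; x away from the robot at yaw 0, y along its length; inner floor 5 mm up. The flip-top pots stand in the row nearer the robot (x = -35 mm, 75 mm apart), colours in any order; behind are two fixed white pots with grey lids, 45 mm high
- pot_yellow: yellow dye pot with a flip-top lid of its colour: 50 mm wide, 45 mm high, 120 g, loose in its compartment. Origin: centre of its underside; z up; x points level from the lid's tab to its hinge (away from the robot within 40 degrees); hinge at x = 27, z = 45.5 mm, along y. Shut, the lid is level, 52 mm wide, its edge at z = 50 mm, its springy domed top at 53 mm, giving 3 mm under 12 N
- lid_yellow (a joint): angle of the yellow pot's lid about its hinge: 0 is shut, down on the rim, 1.57 upright, 1.9 the stop. The stiff hinge (0.012 N m, so under 1 N at mid-lid) keeps the lid where it is left; over 25 N cracks it. Starts ajar at 0.4 to 0.85, tab raised on the robot's side; pressing straight down over the pot's middle swings it shut
- tab_yellow (a point): middle of the upper face of the thumb tab (10 x 18 mm, 3 mm thick) at the free end of the yellow pot's lid, 54 mm from the hinge; it moves with the lid. Pressing hard out here tips the pot
- pot_red: red dye pot with a flip-top lid of its colour: 50 mm wide, 45 mm high, 120 g, loose in its compartment. Origin: centre of its underside; z up; x points level from the lid's tab to its hinge (away from the robot within 40 degrees); hinge at x = 27, z = 45.5 mm, along y. Shut, the lid is level, 52 mm wide, its edge at z = 50 mm, its springy domed top at 53 mm, giving 3 mm under 12 N
- lid_red (a joint): angle of the red pot's lid about its hinge: 0 is shut, down on the rim, 1.57 upright, 1.9 the stop. The stiff hinge (0.012 N m, so under 1 N at mid-lid) keeps the lid where it is left; over 25 N cracks it. Starts ajar at 0.4 to 0.85, tab raised on the robot's side; pressing straight down over the pot's middle swings it shut
- tab_red (a point): middle of the upper face of the thumb tab (10 x 18 mm, 3 mm thick) at the free end of the red pot's lid, 54 mm from the hinge; it moves with the lid. Pressing hard out here tips the pot
- pot_blue: blue dye pot with a flip-top lid of its colour: 50 mm wide, 45 mm high, 120 g, loose in its compartment. Origin: centre of its underside; z up; x points level from the lid's tab to its hinge (away from the robot within 40 degrees); hinge at x = 27, z = 45.5 mm, along y. Shut, the lid is level, 52 mm wide, its edge at z = 50 mm, its springy domed top at 53 mm, giving 3 mm under 12 N
- lid_blue (a joint): angle of the blue pot's lid about its hinge: 0 is shut, down on the rim, 1.57 upright, 1.9 the stop. The stiff hinge (0.012 N m, so under 1 N at mid-lid) keeps the lid where it is left; over 25 N cracks it. Starts ajar at 0.4 to 0.85, tab raised on the robot's side; pressing straight down over the pot's middle swings it shut
- tab_blue (a point): middle of the upper face of the thumb tab (10 x 18 mm, 3 mm thick) at the free end of the blue pot's lid, 54 mm from the hinge; it moves with the lid. Pressing hard out here tips the pot
- pot_green: green dye pot with a flip-top lid of its colour: 50 mm wide, 45 mm high, 120 g, loose in its compartment. Origin: centre of its underside; z up; x points level from the lid's tab to its hinge (away from the robot within 40 degrees); hinge at x = 27, z = 45.5 mm, along y. Shut, the lid is level, 52 mm wide, its edge at z = 50 mm, its springy domed top at 53 mm, giving 3 mm under 12 N
- lid_green (a joint): angle of the green pot's lid about its hinge: 0 is shut, down on the rim, 1.57 upright, 1.9 the stop. The stiff hinge (0.012 N m, so under 1 N at mid-lid) keeps the lid where it is left; over 25 N cracks it. Starts at 1.5 to 1.75, wide open
- tab_green (a point): middle of the upper face of the thumb tab (10 x 18 mm, 3 mm thick) at the free end of the green pot's lid, 54 mm from the hinge; it moves with the lid. Pressing hard out here tips the pot
- bottle: bystander: cream squeeze bottle with a black collar and white nozzle, 36 mm across, 96 mm high, standing on the table on the robot's side of the tray. Origin: centre of its underside
- tumbler: bystander: open red plastic tumbler, 64 mm across, 75 mm high, standing beyond the left (+y) end of the tray. Origin: centre of its underside
- brush: bystander: thin black-handled artist's brush, 195 mm long, 10 mm thick, lying on the table on the robot's side of the tray. Origin: underside, at the middle of its length; x along it
- pinbox: bystander: flat orange box of pins, 75 x 55 x 22 mm, lying beyond the right (-y) end of the tray. Origin: centre of its underside
Things that resemble listed ones, but are neither listed nor needed, are in the scene too. There is more than one size of the pot_yellow; the job needs the middle-sized.

How it is judged:
By the outcome, as a careful person would: the job done as asked, in the order asked, and still so for the second after the job is handed in, with the robot touching nothing.
It also fails if it takes over 40 s, if anything falls off the work surface, if the arm or the gripper's body presses on something with over 40 N, if the wrist force passes 120 N, or if a joint passes its speed limit or range.

## Working session

There is one attempt and no reset: what is moved stays moved. The work goes in short steps, Python scripts to look and compute and a tool call to move; the robot and the scene stay as the last step left them, time stands still between calls to the robot, and variables do not carry over. Pictures are saved under pics/ and viewed, about 8 in all and at most 12, crops included, and the job is handed in when it is done.

Besides the shell and the picture viewer there is one more tool, called after "Emit:" as a command line: name --argument value ..., lists and objects as JSON in quotes. apply_moves: Moves the arm, as the interface text tells. Its arguments: {"type":"object","properties":{"targets":{"type":"array"},"gripper":{"type":"number"}},"required":["targets"]}

```bash
mkdir -p pics
python3 - <<'E'
from plant import r
import cv2, numpy as np
o=r.observe(); print(o['time_s'],o['tool_pos'],o['tool_rot'],o['force'],r.nose_length)
for c in('top','side'):
    im=r.read_camera(c); cv2.imwrite(f'pics/{c}1.png',im)
    for q in('pot_yellow','pot_red','pot_blue','pot_green','tab_yellow','tab_red','tab_blue','tray','bottle','tumbler'):
        print(c,q,[(np.round(d['at'],3).tolist(),round(d['confidence'],2)) for d in r.pinpoint(q,c)][:4])
E
```

```text
0.0 [0.15587454 0.52687169 0.24949876] [-2.43804255e-04  1.43390864e-01  9.89665754e-01 -8.34349191e-04] [-0.72317508 -0.53670231  0.08985708] 0.019
top pot_yellow [([0.377, -0.004, 0.004], 0.76), ([0.36, 0.134, -0.0], 0.75), ([0.554, 0.071, 0.007], 0.65)]
top pot_red [([0.546, 0.002, 0.006], 0.56)]
top pot_blue [([0.55, 0.142, 0.002], 0.71)]
top pot_green [([0.543, -0.082, 0.003], 0.86)]
top tab_yellow [([0.529, 0.073, 0.075], 0.71), ([0.331, 0.15, 0.068], 0.63), ([0.394, 0.004, 0.039], 0.59)]
top tab_red [([0.535, -0.001, 0.093], 0.49), ([0.609, 0.25, 0.001], 0.44)]
top tab_blue [([0.537, 0.147, 0.088], 0.85)]
top tray [([0.585, 0.041, -0.0], 0.66)]
top bottle [([0.459, 0.084, 0.001], 0.65)]
top tumbler [([0.61, 0.25, -0.001], 0.9), ([0.535, 0.146, 0.091], 0.56)]
side pot_yellow [([0.36, 0.13, 0.004], 0.89), ([0.553, 0.075, 0.004], 0.77), ([0.378, -0.005, 0.0], 0.67)]
side pot_red [([0.546, 0.007, 0.003], 0.89), ([0.546, 0.146, 0.003], 0.2)]
side pot_blue [([0.55, 0.144, 0.001], 0.75)]
side pot_green [([0.545, -0.071, 0.012], 0.85)]
side tab_yellow [([0.33, 0.152, 0.066], 0.9), ([0.397, 0.004, 0.037], 0.71), ([0.534, 0.073, 0.08], 0.67)]
side tab_red [([0.535, -0.001, 0.092], 0.61)]
side tab_blue [([0.535, 0.146, 0.089], 0.57)]
side tray [([0.583, 0.035, -0.0], 0.59), ([0.533, -0.003, 0.093], 0.47)]
side bottle []
side tumbler [([0.61, 0.251, 0.002], 0.69)]
```

View pics/top1.png

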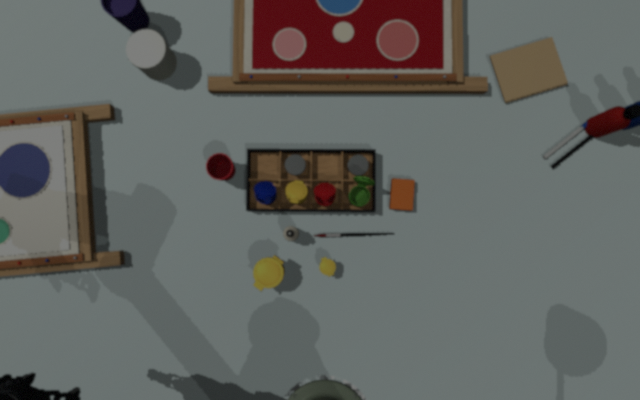

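View pics/side1.png

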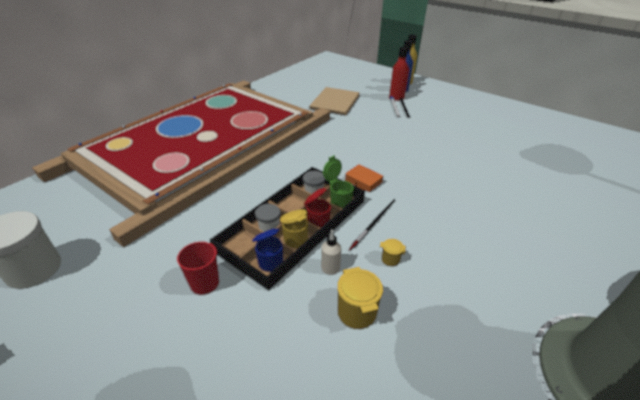

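The top picture shows blue (265,192), yellow (296,191), red (325,194) and green (360,195) in the tray. The large yellow pot (268,272) and small one (328,267) outside it are the look-alikes. The side picture agrees, so I'll approach with the jaws shut.

Emit:
apply_moves --targets '[{"tx": 0.92, "ty": -1.27}, {"tx": 1.84, "ty": -2.54}, {"tx": 2.76, "ty": -3.81}, {"tx": 3.68, "ty": -5.08}, {"tx": 4.6, "ty": -6.35}]' --gripper 0

```text
$.targets[0]: bad value
```

Emit:
apply_moves --targets '[{"tx": 0.92, "ty": -1.27}, {"tx": 1.84, "ty": -2.54}, {"tx": 2.76, "ty": -3.81}, {"tx": 3.68, "ty": -5.08}, {"tx": 4.6, "ty": -6.35}]'

```text
$.targets[0]: bad value
```

Emit:
apply_moves --targets '[{"tx": 0.92, "ty": -1.27}, {"tx": 1.84, "ty": -2.54}, {"tx": 2.76, "ty": -3.81}, {"tx": 3.68, "ty": -5.08}, {"tx": 4.6, "ty": -6.35}]'

```text
$.targets[0]: bad value
```

Run:
```python
from plant import r
import cv2, numpy as np
o=r.observe(); print(o['time_s'],o['tool_pos'],o['tool_rot'],o['force'],o['grip_width'])
print(r.camera_params('wrist'))
c='wrist'
im=r.read_camera(c); cv2.imwrite(f'pics/{c}1.png',im)
for q in('pot_yellow','pot_red','pot_blue','pot_green','tab_yellow','tab_red','tab_blue','tray'):
    print(c,q,[(np.round(d['at'],3).tolist(),round(d['confidence'],2)) for d in r.pinpoint(q,c)][:4])
```

```text
1.1 [0.15612132 0.52741127 0.25028626] [1.24431794e-05 1.43404490e-01 9.89664161e-01 1.04059561e-05] [1.11911309 0.01947552 0.47854682] 0.08516320720482709
{'K': array([[293.50797751,   0.        , 314.871306  ],
       [  0.        , 293.50797751, 200.87703364],
       [  0.        ,   0.        ,   1.        ]]), 'hand_eye': array([[-1.68833187e-03,  9.60598711e-01,  2.77933924e-01,
         7.03707361e-02],
       [ 9.99998035e-01,  1.91051740e-03, -5.28586041e-04,
        -8.21263164e-04],
       [-1.03875667e-03,  2.77932485e-01, -9.60600049e-01,
        -1.24259865e-01],
       [ 0.00000000e+00,  0.00000000e+00,  0.00000000e+00,
         1.00000000e+00]])}
wrist pot_yellow []
wrist pot_red []
wrist pot_blue []
wrist pot_green []
wrist tab_yellow []
wrist tab_red []
wrist tab_blue []
wrist tray []
```

View pics/wrist1.png

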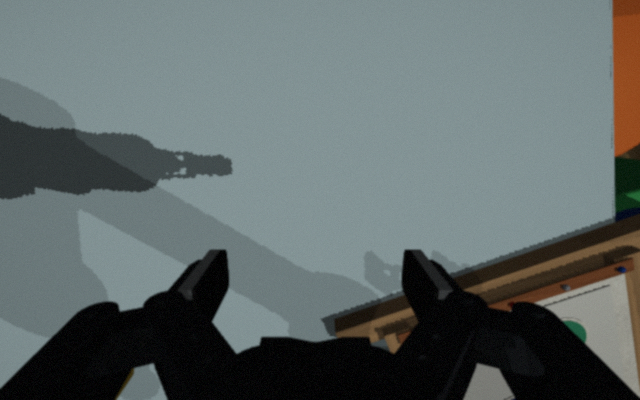

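The wrist picture shows only bare table and the open fingers (about 200,270 and 410,270), because the moves were refused. Every row needs all six keys.

Emit:
apply_moves --targets '[{"tx": 1.07, "ty": -1.21, "tz": 0, "rx": 0, "ry": 0, "rz": 0}, {"tx": 2.14, "ty": -2.42, "tz": 0, "rx": 0, "ry": 0, "rz": 0}, {"tx": 3.21, "ty": -3.63, "tz": 0, "rx": 0, "ry": 0, "rz": 0}, {"tx": 4.28, "ty": -4.84, "tz": 0, "rx": 0, "ry": 0, "rz": 0}, {"tx": 5.35, "ty": -6.05, "tz": 0, "rx": 0, "ry": 0, "rz": 0}]' --gripper 0

```text
time_s: 1.97
tool_pos: [0.2906, 0.3748, 0.2504]
tool_rot: [0.0, 0.143, 0.99, 0.0]
force: [0.8, 1.0, -0.6]
grip_width: 0.0253
```

Emit:
apply_moves --targets '[{"tx": 1.07, "ty": -1.21, "tz": 0, "rx": 0, "ry": 0, "rz": 0}, {"tx": 2.14, "ty": -2.42, "tz": 0, "rx": 0, "ry": 0, "rz": 0}, {"tx": 3.21, "ty": -3.63, "tz": 0, "rx": 0, "ry": 0, "rz": 0}, {"tx": 4.28, "ty": -4.84, "tz": 0, "rx": 0, "ry": 0, "rz": 0}, {"tx": 5.35, "ty": -6.05, "tz": 0, "rx": 0, "ry": 0, "rz": 0}]'

```text
time_s: 2.38
tool_pos: [0.4247, 0.2232, 0.2506]
tool_rot: [0.0, 0.143, 0.99, 0.0]
force: [0.8, 1.3, 0.2]
grip_width: 0.0002
```

Emit:
apply_moves --targets '[{"tx": 1.07, "ty": -1.21, "tz": 0, "rx": 0, "ry": 0, "rz": 0}, {"tx": 2.14, "ty": -2.42, "tz": 0, "rx": 0, "ry": 0, "rz": 0}, {"tx": 3.21, "ty": -3.63, "tz": 0, "rx": 0, "ry": 0, "rz": 0}, {"tx": 4.28, "ty": -4.84, "tz": 0, "rx": 0, "ry": 0, "rz": 0}, {"tx": 5.35, "ty": -6.05, "tz": 0, "rx": 0, "ry": 0, "rz": 0}]'

```text
time_s: 2.8
tool_pos: [0.5585, 0.0718, 0.2504]
tool_rot: [0.0, 0.144, 0.99, 0.0]
force: [-0.5, 0.5, 0.7]
grip_width: -0.0001
```

Run:
```python
from plant import r
import cv2, numpy as np
c='wrist'
im=r.read_camera(c); cv2.imwrite(f'pics/{c}2.png',im)
for q in('pot_yellow','pot_red','pot_blue','tab_yellow','tab_red','tab_blue'):
    print(c,q,[(np.round(d['at'],3).tolist(),round(d['confidence'],2)) for d in r.pinpoint(q,c)][:4])
o=r.observe(); print(o['time_s'],o['tool_pos'],o['tool_rot'],o['force'],o['grip_width'])
```

```text
wrist pot_yellow [([0.554, 0.071, 0.001], 0.84), ([0.377, -0.006, -0.001], 0.59)]
wrist pot_red [([0.542, 0.002, 0.003], 0.89), ([0.545, -0.078, 0.005], 0.63)]
wrist pot_blue [([0.546, 0.144, 0.011], 0.78)]
wrist tab_yellow [([0.394, 0.004, 0.039], 0.85), ([0.53, 0.073, 0.078], 0.76)]
wrist tab_red [([0.536, 0.001, 0.094], 0.56)]
wrist tab_blue [([0.536, 0.144, 0.089], 0.61), ([0.553, 0.071, 0.003], 0.44)]
3.15 [0.55644582 0.07460002 0.25024494] [-3.94289183e-04  1.42744300e-01  9.89759518e-01  7.65064580e-05] [ 0.71799874 -0.3515489   0.16196111] 0.0005452648087545368
```

View pics/wrist2.png

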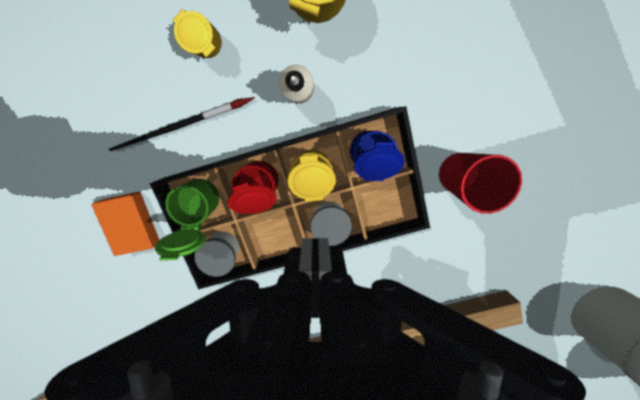

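The wrist picture agrees with the networks: yellow (312,178), red (252,188) and blue (377,155) have raised lids. Green (190,205) is open, and the closed fingertips are at (316,240). Next I'll go down over yellow.

Emit:
apply_moves --targets '[{"tx": -0.15, "ty": 0, "tz": -1.6, "rx": 0, "ry": 0, "rz": 0}, {"tx": -0.15, "ty": 0, "tz": -3.2, "rx": 0, "ry": 0, "rz": 0}, {"tx": -0.15, "ty": 0, "tz": -4.8, "rx": 0, "ry": 0, "rz": 0}, {"tx": -0.15, "ty": 0, "tz": -5.6, "rx": 0, "ry": 0, "rz": 0}, {"tx": -0.15, "ty": 0, "tz": -5.9, "rx": 0, "ry": 0, "rz": 0}]'

```text
time_s: 3.57
tool_pos: [0.5499, 0.075, 0.0994]
tool_rot: [-0.003, 0.142, 0.99, -0.0]
force: [-0.4, -0.9, 0.5]
grip_width: 0.0001
```

Emit:
apply_moves --targets '[{"tx": 0, "ty": 0, "tz": -0.2, "rx": 0, "ry": 0, "rz": 0}, {"tx": 0, "ty": 0, "tz": -0.4, "rx": 0, "ry": 0, "rz": 0}, {"tx": 0, "ty": 0, "tz": -0.6, "rx": 0, "ry": 0, "rz": 0}, {"tx": 0, "ty": 0, "tz": -0.8, "rx": 0, "ry": 0, "rz": 0}, {"tx": 0, "ty": 0, "tz": -0.9, "rx": 0, "ry": 0, "rz": 0}]'

```text
time_s: 3.98
tool_pos: [0.5542, 0.0738, 0.0808]
tool_rot: [0.001, 0.143, 0.99, 0.0]
force: [-0.7, 0.0, 1.2]
grip_width: 0.0003
```

Emit:
apply_moves --targets '[{"tx": 0, "ty": 0, "tz": -0.04, "rx": 0, "ry": 0, "rz": 0}, {"tx": 0, "ty": 0, "tz": -0.08, "rx": 0, "ry": 0, "rz": 0}, {"tx": 0, "ty": 0, "tz": -0.12, "rx": 0, "ry": 0, "rz": 0}, {"tx": 0, "ty": 0, "tz": -0.12, "rx": 0, "ry": 0, "rz": 0}]'

```text
time_s: 4.32
tool_pos: [0.5537, 0.0736, 0.0774]
tool_rot: [0.0, 0.143, 0.99, -0.0]
force: [0.4, 0.1, 0.0]
grip_width: 0.0001
```

Emit:
apply_moves --targets '[{"tx": 0, "ty": 0, "tz": -0.02, "rx": 0, "ry": 0, "rz": 0}, {"tx": 0, "ty": 0, "tz": -0.04, "rx": 0, "ry": 0, "rz": 0}, {"tx": 0, "ty": 0, "tz": -0.04, "rx": 0, "ry": 0, "rz": 0}]'

```text
time_s: 4.57
tool_pos: [0.5538, 0.0736, 0.0765]
tool_rot: [0.0, 0.143, 0.99, -0.0]
force: [-0.1, -0.5, 2.0]
grip_width: 0.0001
```

Emit:
apply_moves --targets '[{"tx": 0, "ty": 0, "tz": -0.03, "rx": 0, "ry": 0, "rz": 0}, {"tx": 0, "ty": 0, "tz": -0.06, "rx": 0, "ry": 0, "rz": 0}, {"tx": 0, "ty": 0, "tz": -0.06, "rx": 0, "ry": 0, "rz": 0}]'

```text
time_s: 4.82
tool_pos: [0.5538, 0.0736, 0.0753]
tool_rot: [0.0, 0.143, 0.99, -0.0]
force: [-1.1, -0.0, 7.2]
grip_width: 0.0003
```

Yellow felt a firm 7 N at its shut height. I'll lift and go over red.

Emit:
apply_moves --targets '[{"tx": 0, "ty": 0, "tz": 0.8, "rx": 0, "ry": 0, "rz": 0}, {"tx": 0, "ty": 0, "tz": 2.2, "rx": 0, "ry": 0, "rz": 0}, {"tx": -0.1, "ty": -0.6, "tz": 3.4, "rx": 0, "ry": 0, "rz": 0}, {"tx": -0.3, "ty": -1.9, "tz": 3.8, "rx": 0, "ry": 0, "rz": 0}, {"tx": -0.4, "ty": -2.8, "tz": 3.8, "rx": 0, "ry": 0, "rz": 0}]'

```text
time_s: 5.23
tool_pos: [0.5456, 0.0024, 0.1731]
tool_rot: [0.003, 0.143, 0.99, -0.0]
force: [0.6, -0.3, 0.1]
grip_width: 0.0002
```

Run:
```python
from plant import r
import cv2, numpy as np
c='wrist'
im=r.read_camera(c); cv2.imwrite(f'pics/{c}3.png',im)
for q in('pot_red','tab_red','pot_yellow','tab_yellow'):
    print(c,q,[(np.round(d['at'],3).tolist(),round(d['confidence'],2)) for d in r.pinpoint(q,c)][:4])
o=r.observe(); print(o['time_s'],o['tool_pos'],o['force'])
```

```text
wrist pot_red [([0.543, 0.006, 0.008], 0.8)]
wrist tab_red [([0.539, 0.002, 0.092], 0.78)]
wrist pot_yellow [([0.374, -0.006, -0.002], 0.84), ([0.551, 0.067, 0.002], 0.73), ([0.55, 0.145, 0.01], 0.68)]
wrist tab_yellow [([0.522, 0.076, 0.052], 0.89), ([0.398, 0.004, 0.042], 0.69)]
5.4833 [0.54330026 0.00399894 0.169302  ] [0.50226942 0.40732827 0.21791325]
```

View pics/wrist3.png

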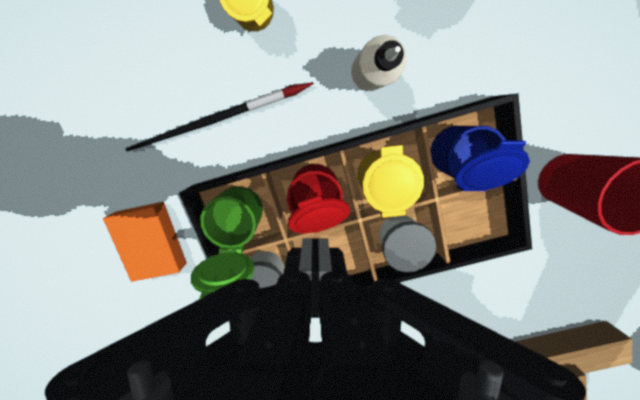

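The picture shows yellow shut (393,180), red still raised (320,213), green untouched. Next I'll close red.

Emit:
apply_moves --targets '[{"tx": 0.04, "ty": 0, "tz": -1.2, "rx": 0, "ry": 0, "rz": 0}, {"tx": 0.04, "ty": 0, "tz": -2.0, "rx": 0, "ry": 0, "rz": 0}, {"tx": 0.04, "ty": 0, "tz": -2.3, "rx": 0, "ry": 0, "rz": 0}, {"tx": 0.04, "ty": 0, "tz": -2.5, "rx": 0, "ry": 0, "rz": 0}, {"tx": 0.04, "ty": 0, "tz": -2.7, "rx": 0, "ry": 0, "rz": 0}]'

```text
time_s: 5.9
tool_pos: [0.5446, 0.0043, 0.102]
tool_rot: [-0.0, 0.143, 0.99, 0.0]
force: [-1.3, -0.9, 1.2]
grip_width: 0.0001
```

Emit:
apply_moves --targets '[{"tx": 0, "ty": 0, "tz": -0.2, "rx": 0, "ry": 0, "rz": 0}, {"tx": 0, "ty": 0, "tz": -0.4, "rx": 0, "ry": 0, "rz": 0}, {"tx": 0, "ty": 0, "tz": -0.6, "rx": 0, "ry": 0, "rz": 0}, {"tx": 0, "ty": 0, "tz": -0.8, "rx": 0, "ry": 0, "rz": 0}, {"tx": 0, "ty": 0, "tz": -0.9, "rx": 0, "ry": 0, "rz": 0}]'

```text
time_s: 6.32
tool_pos: [0.5445, 0.0036, 0.0793]
tool_rot: [-0.0, 0.143, 0.99, -0.0]
force: [0.1, 1.2, 0.4]
grip_width: -0.0
```

Emit:
apply_moves --targets '[{"tx": 0, "ty": 0, "tz": -0.04, "rx": 0, "ry": 0, "rz": 0}, {"tx": 0, "ty": 0, "tz": -0.08, "rx": 0, "ry": 0, "rz": 0}, {"tx": 0, "ty": 0, "tz": -0.12, "rx": 0, "ry": 0, "rz": 0}, {"tx": 0, "ty": 0, "tz": -0.12, "rx": 0, "ry": 0, "rz": 0}]'

```text
time_s: 6.65
tool_pos: [0.5447, 0.0036, 0.0769]
tool_rot: [0.0, 0.143, 0.99, 0.0]
force: [-0.5, -0.4, 1.1]
grip_width: 0.0003
```

Emit:
apply_moves --targets '[{"tx": 0, "ty": 0, "tz": -0.03, "rx": 0, "ry": 0, "rz": 0}, {"tx": 0, "ty": 0, "tz": -0.06, "rx": 0, "ry": 0, "rz": 0}, {"tx": 0, "ty": 0, "tz": -0.07, "rx": 0, "ry": 0, "rz": 0}, {"tx": 0, "ty": 0, "tz": -0.07, "rx": 0, "ry": 0, "rz": 0}]'

```text
time_s: 6.98
tool_pos: [0.5447, 0.0036, 0.0755]
tool_rot: [0.0, 0.143, 0.99, -0.0]
force: [-1.3, 0.1, 5.6]
grip_width: 0.0
```

Emit:
apply_moves --targets '[{"tx": 0, "ty": 0, "tz": -0.02, "rx": 0, "ry": 0, "rz": 0}, {"tx": 0, "ty": 0, "tz": -0.02, "rx": 0, "ry": 0, "rz": 0}]'

```text
time_s: 7.15
tool_pos: [0.5448, 0.0036, 0.0752]
tool_rot: [0.0, 0.143, 0.99, -0.0]
force: [-3.0, 0.3, 7.6]
grip_width: 0.0006
```

Emit:
apply_moves --targets '[{"tx": 0, "ty": 0, "tz": 0.8, "rx": 0, "ry": 0, "rz": 0}, {"tx": 0, "ty": 0, "tz": 2.2, "rx": 0, "ry": 0, "rz": 0}, {"tx": 0.05, "ty": 0.6, "tz": 3.4, "rx": 0, "ry": 0, "rz": 0}, {"tx": 0.1, "ty": 1.9, "tz": 3.8, "rx": 0, "ry": 0, "rz": 0}, {"tx": 0.15, "ty": 3.4, "tz": 3.8, "rx": 0, "ry": 0, "rz": 0}]'

```text
time_s: 7.57
tool_pos: [0.5512, 0.0882, 0.1733]
tool_rot: [0.004, 0.145, 0.989, 0.0]
force: [0.7, 1.2, -0.7]
grip_width: -0.0002
```

Emit:
apply_moves --targets '[{"tx": 0, "ty": 1.5, "tz": 0, "rx": 0, "ry": 0, "rz": 0}, {"tx": 0, "ty": 2.2, "tz": 0, "rx": 0, "ry": 0, "rz": 0}]'

```text
time_s: 7.73
tool_pos: [0.5485, 0.1473, 0.1701]
tool_rot: [0.001, 0.142, 0.99, 0.001]
force: [0.1, -0.8, 0.5]
grip_width: 0.0002
```

Run:
```python
from plant import r
import cv2, numpy as np
c='wrist'
im=r.read_camera(c); cv2.imwrite(f'pics/{c}4.png',im)
for q in('pot_blue','tab_blue','tab_red','pot_red'):
    print(c,q,[(np.round(d['at'],3).tolist(),round(d['confidence'],2)) for d in r.pinpoint(q,c)][:4])
o=r.observe(); print(o['time_s'],o['tool_pos'],o['force'])
```

```text
wrist pot_blue [([0.547, 0.148, 0.01], 0.8), ([0.549, -0.184, 0.003], 0.3)]
wrist tab_blue [([0.537, 0.144, 0.09], 0.85)]
wrist tab_red [([0.518, 0.002, 0.052], 0.82), ([0.548, 0.146, 0.008], 0.22)]
wrist pot_red []
7.9833 [0.5482568  0.14304909 0.16929541] [ 0.10193993  0.12867321 -0.1829615 ]
```

View pics/wrist4.png

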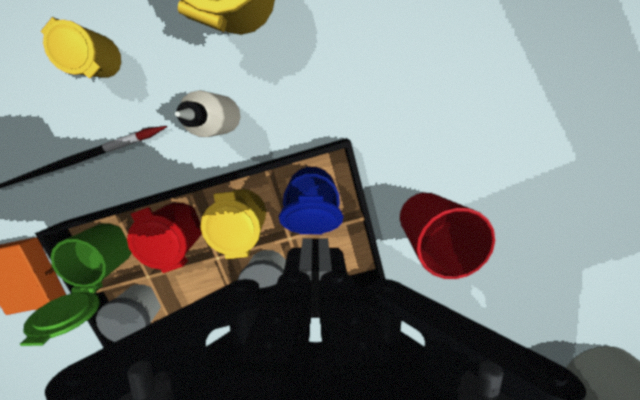

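Yellow (232,222) and red (160,237) are shut, and blue (310,205) is still raised. The fingers are above blue, so I'll press it.

Emit:
apply_moves --targets '[{"tx": 0, "ty": 0.06, "tz": -1.2, "rx": 0, "ry": 0, "rz": 0}, {"tx": 0, "ty": 0.06, "tz": -2.0, "rx": 0, "ry": 0, "rz": 0}, {"tx": 0, "ty": 0.06, "tz": -2.3, "rx": 0, "ry": 0, "rz": 0}, {"tx": 0, "ty": 0.06, "tz": -2.5, "rx": 0, "ry": 0, "rz": 0}, {"tx": 0, "ty": 0.06, "tz": -2.7, "rx": 0, "ry": 0, "rz": 0}]'

```text
time_s: 8.4
tool_pos: [0.5486, 0.1442, 0.1021]
tool_rot: [-0.0, 0.144, 0.99, -0.0]
force: [-0.8, 0.7, 1.2]
grip_width: -0.0
```

Emit:
apply_moves --targets '[{"tx": 0, "ty": 0, "tz": -0.2, "rx": 0, "ry": 0, "rz": 0}, {"tx": 0, "ty": 0, "tz": -0.4, "rx": 0, "ry": 0, "rz": 0}, {"tx": 0, "ty": 0, "tz": -0.6, "rx": 0, "ry": 0, "rz": 0}, {"tx": 0, "ty": 0, "tz": -0.8, "rx": 0, "ry": 0, "rz": 0}, {"tx": 0, "ty": 0, "tz": -0.9, "rx": 0, "ry": 0, "rz": 0}]'

```text
time_s: 8.82
tool_pos: [0.5483, 0.1452, 0.079]
tool_rot: [-0.0, 0.143, 0.99, 0.0]
force: [0.1, 0.6, 0.4]
grip_width: 0.0
```

Emit:
apply_moves --targets '[{"tx": 0, "ty": 0, "tz": -0.04, "rx": 0, "ry": 0, "rz": 0}, {"tx": 0, "ty": 0, "tz": -0.08, "rx": 0, "ry": 0, "rz": 0}, {"tx": 0, "ty": 0, "tz": -0.12, "rx": 0, "ry": 0, "rz": 0}, {"tx": 0, "ty": 0, "tz": -0.12, "rx": 0, "ry": 0, "rz": 0}]'

```text
time_s: 9.15
tool_pos: [0.5484, 0.1452, 0.0766]
tool_rot: [0.0, 0.143, 0.99, 0.0]
force: [-1.4, -0.3, 2.7]
grip_width: -0.0
```

Emit:
apply_moves --targets '[{"tx": 0, "ty": 0, "tz": -0.03, "rx": 0, "ry": 0, "rz": 0}, {"tx": 0, "ty": 0, "tz": -0.06, "rx": 0, "ry": 0, "rz": 0}, {"tx": 0, "ty": 0, "tz": -0.08, "rx": 0, "ry": 0, "rz": 0}, {"tx": 0, "ty": 0, "tz": -0.08, "rx": 0, "ry": 0, "rz": 0}]'

```text
time_s: 9.48
tool_pos: [0.5485, 0.1452, 0.0752]
tool_rot: [0.0, 0.143, 0.99, 0.0]
force: [-2.3, -0.2, 7.7]
grip_width: 0.0006
```

Blue felt a firm 7.7 N. I'll lift clear and back off for a last look.

Emit:
apply_moves --targets '[{"tx": 0, "ty": 0, "tz": 0.8, "rx": 0, "ry": 0, "rz": 0}, {"tx": 0, "ty": 0, "tz": 2.2, "rx": 0, "ry": 0, "rz": 0}, {"tx": 0, "ty": 0, "tz": 3.7, "rx": 0, "ry": 0, "rz": 0}, {"tx": 0, "ty": -0.8, "tz": 5.0, "rx": 0, "ry": 0, "rz": 0}, {"tx": 0, "ty": -2, "tz": 6.0, "rx": 0, "ry": 0, "rz": 0}]'

```text
time_s: 9.9
tool_pos: [0.5493, 0.0965, 0.2275]
tool_rot: [0.002, 0.141, 0.99, 0.001]
force: [0.4, -1.5, -0.1]
grip_width: 0.0001
```

Emit:
apply_moves --targets '[{"tx": 0, "ty": -0.8, "tz": 0.5, "rx": 0, "ry": 0, "rz": 0}, {"tx": 0, "ty": -0.8, "tz": 0.5, "rx": 0, "ry": 0, "rz": 0}]'

```text
time_s: 10.07
tool_pos: [0.5507, 0.0721, 0.2408]
tool_rot: [0.004, 0.145, 0.989, -0.0]
force: [0.6, -0.5, 0.4]
grip_width: -0.0
```

Run:
```python
from plant import r
import cv2, numpy as np
im=r.read_camera('wrist'); s=r.read_camera('side')
cv2.imwrite('pics/last.png',np.vstack([cv2.resize(im[60:280,60:560],(640,282)),cv2.resize(s[140:300,150:430],(560,320))[:,:]]) if 0 else np.hstack([cv2.resize(im[60:300,90:490],(400,240)),cv2.resize(s[140:300,160:426],(400,240))]))
for c in('wrist','side'):
  for q in('tab_yellow','tab_red','tab_blue','tab_green','pot_yellow','pot_red','pot_blue','pot_green'):
    print(c,q,[(np.round(d['at'],3).tolist(),round(d['confidence'],2)) for d in r.pinpoint(q,c)][:3])
o=r.observe(); print(o['time_s'],o['tool_pos'],o['force'])
```

```text
wrist tab_yellow [([0.392, 0.002, 0.037], 0.67), ([0.525, 0.072, 0.055], 0.64)]
wrist tab_red [([0.52, -0.002, 0.055], 0.6)]
wrist tab_blue [([0.522, 0.149, 0.053], 0.62)]
wrist tab_green [([0.579, -0.087, 0.107], 0.79)]
wrist pot_yellow [([0.552, 0.066, 0.002], 0.77), ([0.377, -0.006, -0.002], 0.64), ([0.55, -0.183, 0.003], 0.17)]
wrist pot_red [([0.545, 0.006, 0.005], 0.83)]
wrist pot_blue [([0.547, 0.144, 0.01], 0.71)]
wrist pot_green [([0.543, -0.077, 0.006], 0.89)]
side tab_yellow [([0.524, 0.078, 0.056], 0.95), ([0.33, 0.153, 0.064], 0.82), ([0.396, 0.001, 0.036], 0.58)]
side tab_red [([0.515, -0.002, 0.054], 0.9)]
side tab_blue [([0.52, 0.15, 0.058], 0.83)]
side tab_green [([0.58, -0.088, 0.104], 0.73), ([0.607, 0.251, 0.004], 0.3)]
side pot_yellow [([0.364, 0.126, 0.002], 0.83), ([0.376, -0.0, -0.004], 0.82), ([0.548, 0.076, 0.004], 0.75)]
side pot_red [([0.545, 0.007, 0.002], 0.57)]
side pot_blue [([0.548, 0.143, 0.002], 0.83), ([0.523, 0.077, 0.056], 0.43)]
side pot_green [([0.546, -0.072, 0.006], 0.97)]
10.9667 [0.548371   0.07512709 0.2370668 ] [0.02562204 0.36771208 0.80675056]
```

View pics/last.png

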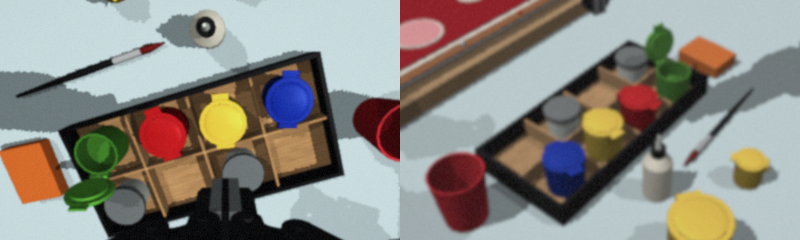

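The wrist crop (left) and side crop (right) show yellow (223,122), red (163,133) and blue (289,100) lying flat. Green (95,155) is open, and everything else is in place.

```bash
python3 -c "
from plant import r
print(r.job_done())"
```

```text
the job is handed in; nothing more can be done
None
```

I tapped the yellow, red and blue lids shut in that order with the closed fingertips, pressing over each pot's middle. The force at each press was about 7 to 8 N. I handed the job in at about 11 s with the arm raised clear of everything.

- **Lids:** in the last wrist and side pictures, all three tabs read 53–58 mm above the table, where about 55 mm is expected when shut. The lids also look flat.
- **Green pot:** it is still open, with its tab at about 105 mm.
- **Positions:** the pots read the same as at the start to within the networks' few millimetres. The tray, bottle, tumbler, brush and pin box look unmoved, judged by eye only.
- **Problem:** the first three move calls were refused because their rows lacked some keys, so nothing moved. No check failed or disagreed.

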